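# Zero the jar roller mixer's counter and hold its self-closing guard gate open

### The arm

A 6-joint arm with a two-finger parallel gripper is mounted at the origin on a cart in front of the work surface, level with it; the furniture and walls round the work are solid. World frame = base frame: x ahead of the robot, y to its left, z up, the work surface at z = 0. Lengths are in m, angles in rad, forces in N, time in s.
With the tool pointing down it reaches from about 0.275 to 0.85 m from the base axis. Payload 19 kg.
Tool frame: the origin (TCP) lies at the centre of the arm's flange, where the gripper is bolted on; the fingertips stand 173 mm ahead of it and the grasp point (between the pads) lies 155 mm ahead of it; z points along the fingers, y is the line along which they close (so a half turn about z gives the same grasp; the last joint's range is limited). The gripper opens to 85 mm and grips with 20 to 120 N. Pads are 22 mm wide; open, the fingers measure 114 mm over their backs; the gripper's body (76 mm by 85 mm) begins 54 mm behind the grasp point. The pads swing forward as they close: fully open they stand 13 mm farther back than shut.
Start: joints at [0.997, 0.15, 1.437, -0, 1.554, -0.134], TCP at [0.245, 0.52, 0.405] pointing down, gripper open.
Joint ranges: [-2.8, 2.8], [-0.68, 2.1], [0.12, 2.68], [-1.39, 4.53], [0.16, 2.79], [-2.81, 2.81]. Speed limits (rad/s): [1.89, 1.89, 2.22, 3.01, 3.01, 3.01].

### API

Orientations are given as a unit quaternion [w, x, y, z].
In Python, from cell import sensors, vision, ctrl gives the robot as it stands.
- The arm moves only by the tool apply_moves, never from a script. Its argument "motion" is a list of rows, each an object with "travel": the shift along the tool's x, y, z in mm, a list of three; "dr": the turn, a rotation vector about the tool's x, y, z in rad, a list of three; "grip": the finger opening in mm, from 0 to 85.4. A call has 1 to 12 rows; each row is the pose to reach, as a shift and turn from the pose commanded when the call began, along the tool's axes at that moment; what a row does not reach only later rows make up. A row lasts 1/10 s, in which the tool goes at most 50 mm and 8.59 degrees, less where a joint would pass 70% of its speed; a pose out of reach is approached as far as the arm can. A call with a gripper value outside its range is refused whole. The fingers move at their own pace and stop on an object; the grip force is fixed at half the most. Time passes only in rows, so rows that repeat a pose let the fingers close. It gives the time, the measured TCP pose, the force, the opening and the grip force at its end, in the units of the state.
- sensors.get_state(): the state, without advancing time (a new reading comes with each control period).
- vision.snapshot(name): name is "side" or "top" or "wrist"; returns the picture (400x640x3 uint8, red, green, blue); there is no depth.
- vision.camera_params(name): a dict with "K" (3x3 intrinsics, pixels), "k1" (the pictures are not rectified: a ray, as slopes to the right and down, at radius r is drawn at 1 + k1 r^2 times it, then the intrinsics apply), "rvec" (rotation vector, rad) and "tvec" (3), from world to camera coordinates, as OpenCV has them. Camera axes: x right, y down, z forward; pixel columns grow to the right and rows downward; lengths in m; the calibration is good to about 2 mm. A picture is of the moment at which its call begins: read the wrist's pose just before it. camera_params takes no time and is no camera call; for the wrist camera it gives the pose at the moment of the call.
- ctrl.hand_in(): hands the job in; it is judged then, once.
The state is a dict: "clock": time; "joint_positions": joint angles; "qd": joint speeds; "joint_efforts": joint torques, N m; "position": TCP position; "tcp_rot": TCP orientation; "wrist_force": force on the tool from outside, world axes, zero at the start; "torque": the same for the moment, N m; "gripper_width": opening from 0.0 (shut) to 1.0 (fully open); "grip_force": force on a finger pad.
Only numpy, scipy, OpenCV 4.12 (cv2) and the standard library are available. Lean on these libraries where they do the work, as an engineer would, in place of code of your own. Each camera call takes 0.05 s, during which the arm holds its last target. There are 200 camera calls.

### The job

The mixing run is over and the jars are to be lifted out of the jar roller mixer. First turn the turns counter's bar knob back to its zero stop; then squeeze the main catch (the one nearer the hinge) and pull the guard gate ajar into its check notch, let that catch go, squeeze the safety catch at the gate's free end and swing the gate past the check until it is wide open, at least 65 degrees. The gate closes itself, so finish while still holding it wide open with the gripper, and disturb neither the jars on the rollers nor the things standing round the mixer.

Things in the scene. Friction and masses are not known exactly. Their poses are not given: they have to be found in the camera images.
- mixer: Jar roller mixer, fixed: grey base 190 x 380 mm, deck at 50 mm; origin under the base's centre, x axis to its rear, y to its left (hinge and counter side). Two jars lie on rollers under a wire hood, top 145 mm up. The guard gate (top rail at 126 mm) is its front; on the grey drive housing (top 125 mm) at its left lies the round counter dial.
- reset_knob (a joint): Turns counter, rad: 0 = zero stop, grows as the knob turns clockwise seen from above; starts between 0.6 and 1.4. Turn it back anticlockwise to the solid stop at 0. Stiff by about 0.06 N m of friction; stays where it is left.
- knob_grip (a point): On the knob's vertical axis, 160 mm up, where to pinch the black bar knob: bar 36 mm long, 11 mm wide, 140 to 168 mm high, over a dial at 132 mm. The point turns with the knob: its x axis runs along the bar to the pointer end (to the mixer's rear at zero); pinch across, along its y axis.
- gate (a joint): Guard gate, rad: 0 shut, grows as its free end swings to the front (clockwise from above), stop at 1.30. A spring closes it (0.2 N m shut, 0.35 wide; let go, it falls back). At about 0.11 rad a spring roller drops into a check notch where it stays by itself (0.7 N m to pull in, 1 N m to pull on out over a crest at 0.18). Unless squeezed, the safety catch stops it at about 0.13.
- gate_leaf: The gate's wire leaf with all that is on it, 235 mm wide from the hinge; origin on the hinge axis at bench height, shut it runs along the mixer's -y, its -x side is the front. It turns with the gate.
- hinge_axis (a point): Point on the gate's vertical hinge axis at 170 mm height, the height of both catch grips; the axis passes 50 mm before and 85 mm left of the mixer's origin. Fixed to the mixer, with its axes.
- main_grip (a point): Main catch, 91.5 mm from the hinge axis: middle of the squeezed pair, 170 mm up, axes as gate_leaf. A fixed black post (12 mm, hinge side) and a steel lever (10 mm, free-end side), both 18 mm deep and 186 mm high, stand on the gate's rail (126 mm); 34 mm over both, 23 mm squeezed. Put the fingers' middle here, squeeze from above along the gate (point's y axis).
- main_catch (a joint): Travel of the main catch's lever towards its post, m: 0 = let go, 0.0115 = squeezed home (4 N at first, 9 N at the end; springs back). Its rod locks the gate shut; the gate is free from about 0.009 m. Once the gate is ajar in the notch the rod springs out in front of its keeper without effect.
- safety_grip (a point): Safety catch, at the gate's free end, 191.5 mm from the hinge axis: the same post and lever as the main catch, same height, sizes, spring and axes; the point is the middle of the squeezed pair, 170 mm above the bench. The latch post beyond it is 144 mm high.
- safety_catch (a joint): Travel of the safety catch's lever towards its post, m: 0 = let go, 0.0115 = squeezed home. While let go its bolt meets a hook on the latch post that lets the gate open only to about 0.13 rad; squeezed (from about 0.009 m) it passes the hook.
- sample_jar_2: Sample jar with blue lid, diameter 48 mm, 78 mm long, lying loose on the rollers along the mixer's y; origin at the centre of its foot. Leave it.
- sample_jar_3: Sample jar with yellow lid, diameter 48 mm, 74 mm long, lying loose on the rollers beside the other; origin at the centre of its foot. Leave it.
- dropper_bottle: Brown dropper bottle, diameter 35, 112 mm high, standing right of the work; origin under its centre. Bystander.
- weight_500: Brass test weight, diameter 37, 50 mm high, in front of the mixer; origin under its centre. Bystander.
- beaker: Clear beaker, diameter 71, 88 mm high, left of the work; origin under its centre. Bystander.
- screwdriver: Screwdriver, 192 mm long, 32 mm thick, lying in front of the mixer; origin under its centre. Bystander.

How it is judged:
On the way, in this order (a step that is already met when the one before it is completed fails the run):
1. the counter knob is back at its zero stop while the gate is still shut (value of joint reset_knob below 0.06 rad and value of joint gate below 0.04 rad), for 0.2 s.
2. the main catch is squeezed (value of joint main_catch above 0.0085 m), for 0.1 s.
3. the gate stands ajar in its check notch, both catches let go (value of joint gate between 0.09 and 0.15 rad and value of joint each of main_catch, safety_catch below 0.004 m), for 0.2 s.
4. the safety catch is squeezed with the gate still ajar (value of joint safety_catch above 0.0085 m and value of joint gate between 0.05 and 0.18 rad), for 0.1 s.
5. the gate is swung past its check (value of joint gate above 0.3 rad), for 0.1 s.
At the end, for the whole second after the job is handed in: The gate stands still, wide open (over 1.08 rad, 62 degrees), held there by the fingers against its closing spring (contact force over 0.5 N); the counter knob is still within 0.06 rad of its zero stop (value of joint gate above 1.08 rad and velocity of joint gate between -0.15 and 0.15 rad/s and contact force between the fingers and gate_leaf above 0.5 N and value of joint reset_knob below 0.06 rad); the arm keeps its last pose, push and grip.
It fails at once if a jar on the rollers is displaced by more than 20 mm (distance of any of sample_jar_2, sample_jar_3 from where it was at the start of the episode above 0.02 m).
It fails at once if a bystander is pushed by more than 20 mm (distance of any of dropper_bottle, weight_500, beaker, screwdriver from where it was at the start of the episode above 0.02 m).
It also fails if it takes over 61 s, if anything falls off the work surface, if the arm or the gripper's body presses on something with over 40 N, if the wrist force passes 120 N, or if a joint passes its speed limit or range.

## Working session

There is one attempt and no reset: what is moved stays moved. The work goes in short steps, Python scripts to look and compute and a tool call to move; the robot and the scene stay as the last step left them, time stands still between calls to the robot, and variables do not carry over. Pictures are saved under pics/ and viewed, at most 12 in all, crops included, and the job is handed in when it is done.

Besides the shell and the picture viewer there is one more tool, called after "Emit:" in YAML: its name, and indented under it one key for each argument. apply_moves: Moves the arm, as the interface text tells. Its arguments: {"type":"object","properties":{"motion":{"type":"array","items":{"type":"object","properties":{"travel":{"type":"array","items":{"type":"number"}},"dr":{"type":"array","items":{"type":"number"}},"grip":{"type":"number"}}}}},"required":["motion"]}

```bash
mkdir -p pics; cat > h.py <<'E'
import numpy as np, cv2
from scipy.spatial.transform import Rotation as R
from cell import sensors, vision, ctrl
def snap(n,f):
    p=vision.camera_params(n); im=vision.snapshot(n); cv2.imwrite(f'pics/{f}.png',im[:,:,::-1]); return im,p
def ray(p,u,v):
    K=np.array(p['K']);d=np.array([(u-K[0,2])/K[0,0],(v-K[1,2])/K[1,1]])
    s=d.copy()
    for _ in range(20): s=d/(1+p['k1']*(s@s))
    M=R.from_rotvec(np.ravel(p['rvec'])).as_matrix();t=np.ravel(p['tvec'])
    return -M.T@t, M.T@np.array([s[0],s[1],1])
def onz(p,u,v,z):
    c,d=ray(p,u,v); return c+d*(z-c[2])/d[2]
def proj(p,X):
    K=np.array(p['K']);M=R.from_rotvec(np.ravel(p['rvec'])).as_matrix();c=M@np.array(X)+np.ravel(p['tvec'])
    s=c[:2]/c[2];s=s*(1+p['k1']*(s@s));return K[0,0]*s[0]+K[0,2],K[1,1]*s[1]+K[1,2]
E
python3 - <<'E'
from h import *
for n in ['top','side']:
    im,p=snap(n,n+'0'); print(n,p, ray(p,320,200))
print(sensors.get_state())
E
```

```text
top {'K': array([[438.60361707,   0.        , 313.37006156],
       [  0.        , 438.60361707, 195.89911615],
       [  0.        ,   0.        ,   1.        ]]), 'k1': -0.03715722941445726, 'rvec': array([ 2.19991655, -2.15076521,  0.0819302 ]), 'tvec': array([-0.01548092,  0.53426827,  1.24017364])} (array([ 0.43015527, -0.01411393,  1.2800313 ]), array([ 0.07367897, -0.00683754, -0.99741695]))
side {'K': array([[406.08862896,   0.        , 318.48636863],
       [  0.        , 406.08862896, 201.71961876],
       [  0.        ,   0.        ,   1.        ]]), 'k1': -0.00016937897223999536, 'rvec': array([ 1.92341549, -0.45697923,  0.32917442]), 'tvec': array([-0.48978975,  0.21794431,  0.83471327])} (array([ 0.11054738, -0.83239502,  0.52824027]), array([ 0.43474795,  0.81755785, -0.37765753]))
{'clock': 0.1, 'joint_positions': array([ 9.96998388e-01,  1.50960301e-01,  1.43795744e+00,  1.26671946e-05,
        1.55381506e+00, -1.33990649e-01]), 'qd': array([ 0.00029053, -0.0007255 , -0.00231696,  0.00055013,  0.0002545 ,
       -0.00120565]), 'joint_efforts': array([ 5.03625997e-03, -7.14386058e+01, -5.71798217e+01, -1.26617351e-04,
        7.12112524e-03,  1.43247667e-04]), 'position': array([0.24481034, 0.52024944, 0.40412662]), 'tcp_rot': array([-2.03500134e-04,  2.18135662e-01,  9.75918290e-01, -5.32548994e-04]), 'wrist_force': array([ 0.03375768, -1.14426879, -0.22800954]), 'torque': array([-0.00272194,  0.00562267,  0.01161806]), 'grip_force': 0.0, 'gripper_width': 0.9983782420766312}
```

View pics/top0.png

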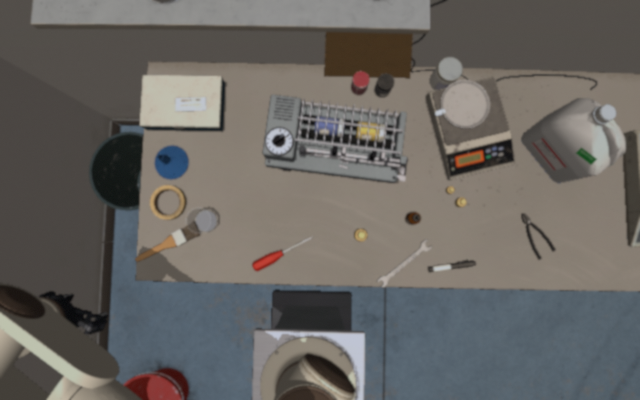

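View pics/side0.png

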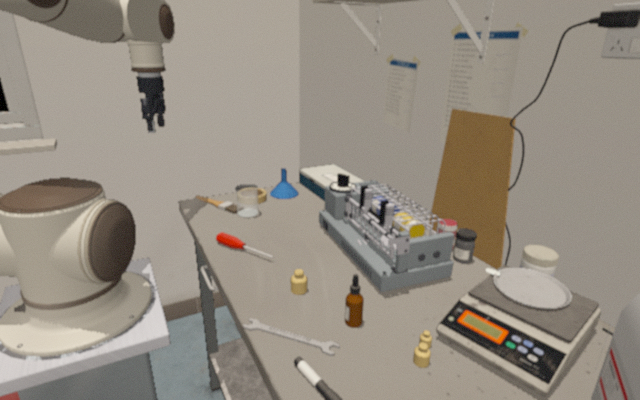

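The top view shows the mixer at columns 265–408, rows 95–182, with the dial at about (280,141). The weight is at (361,235), the dropper at (413,217), the beaker at (205,219) and the screwdriver at (280,253). I'll zoom in on the mixer.

```bash
python3 - <<'E'
from h import *
im=cv2.imread('pics/top0.png')
cv2.imwrite('pics/top0c.png',cv2.resize(im[85:195,255:415],None,fx=5,fy=5,interpolation=cv2.INTER_CUBIC))
p=vision.camera_params('top')
for n,u,v,z in [('dial',280,141,.132),('weight',361,235,.04),('drop',413,217,.1),('beaker',205,219,.08),('sd1',255,266,.016),('sd2',311,238,.01)]: print(n,onz(p,u,v,z).round(3))
p=vision.camera_params('wrist');print(p, ray(p,320,200))
E
```

```text
dial [0.67  0.088 0.132]
weight [ 0.426 -0.14   0.04 ]
drop [ 0.477 -0.273  0.1  ]
beaker [0.459 0.292 0.08 ]
sd1 [0.33  0.159 0.016]
sd2 [0.414 0.001 0.01 ]
{'K': array([[282.35101742,   0.        , 318.56207562],
       [  0.        , 282.35101742, 196.69341753],
       [  0.        ,   0.        ,   1.        ]]), 'k1': 0.007409207688453461, 'rvec': array([-2.44560826, -1.55147507, -0.21984852]), 'tvec': array([-0.57410886, -0.03678788,  0.37723687])} (array([0.1818381 , 0.54885014, 0.37277394]), array([ 0.2634637 , -0.11818063, -0.95748802]))
```

View pics/top0c.png

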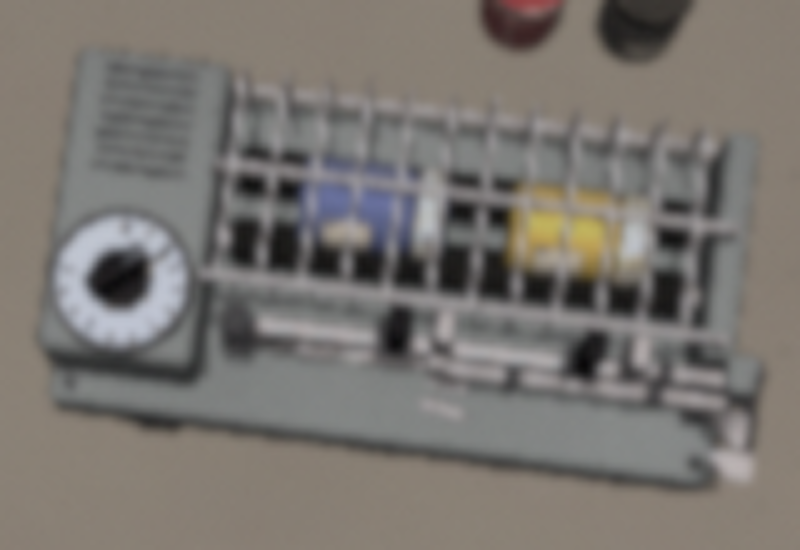

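The zoomed crop shows the dial centred near crop (120,279), with the bar pointing up and right towards (160,245). The catch posts are at crop (395,325) and (590,350), and the levers are just to their right. The mixer is yawed about -0.12 rad. Next I'll take the wrist camera over it.

Emit:
apply_moves:
  motion:
    - {"travel": [-520,-330,-56],"dr": [0,0,-0.32],"grip": 50}
    - {"travel": [-520,-330,-56],"dr": [0,0,-0.32],"grip": 50}
    - {"travel": [-520,-330,-56],"dr": [0,0,-0.32],"grip": 50}
    - {"travel": [-520,-330,-56],"dr": [0,0,-0.32],"grip": 50}
    - {"travel": [-520,-330,-56],"dr": [0,0,-0.32],"grip": 50}
    - {"travel": [-520,-330,-56],"dr": [0,0,-0.32],"grip": 50}
    - {"travel": [-520,-330,-56],"dr": [0,0,-0.32],"grip": 50}
    - {"travel": [-520,-330,-56],"dr": [0,0,-0.32],"grip": 50}
    - {"travel": [-520,-330,-56],"dr": [0,0,-0.32],"grip": 50}
    - {"travel": [-520,-330,-56],"dr": [0,0,-0.32],"grip": 50}
    - {"travel": [-520,-330,-56],"dr": [0,0,-0.32],"grip": 50}
    - {"travel": [-520,-330,-56],"dr": [0,0,-0.32],"grip": 50}

```text
clock: 1.3
position: [0.5602, 0.0224, 0.4581]
tcp_rot: [-0.0, 0.06, 0.998, 0.0]
wrist_force: [0.2, 0.9, -0.7]
gripper_width: 0.588
grip_force: 0.0
```

Emit:
apply_moves:
  motion:
    - {"travel": [0,0,0],"dr": [0,0,0],"grip": 50}
    - {"travel": [0,0,0],"dr": [0,0,0],"grip": 50}
    - {"travel": [0,0,0],"dr": [0,0,0],"grip": 50}

```text
clock: 1.6
position: [0.5592, 0.0252, 0.4579]
tcp_rot: [-0.0, 0.06, 0.998, 0.0]
wrist_force: [0.2, -0.6, 0.7]
gripper_width: 0.582
grip_force: 0.0
```

```bash
python3 - <<'E'
from h import *
import pickle
im,p=snap('wrist','w0'); pickle.dump(p,open('w0.pkl','wb'))
c,d=ray(p,320,200);print(c,d)
s=sensors.get_state();print(s['clock'],s['position'],s['tcp_rot'],s['gripper_width'])
E
```

```text
[0.49000227 0.03218368 0.42653139] [ 0.2873387  -0.02820735 -0.95749877]
1.65 [0.55904064 0.02543792 0.4580676 ] [-1.19271558e-04  5.92907193e-02  9.98240750e-01  3.97567036e-05] 0.5855790920667835
```

View pics/w0.png

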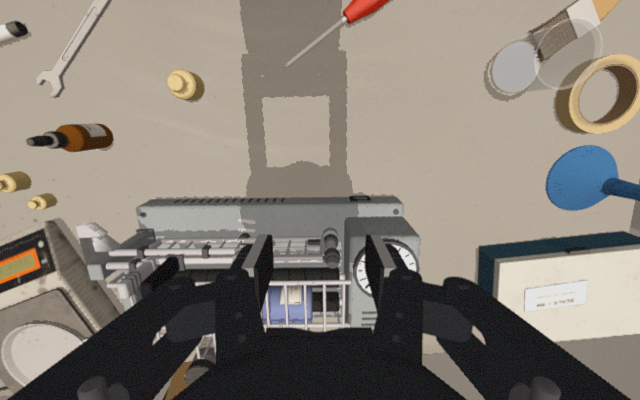

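The wrist picture has the robot side at the top. The fingers hide the knob and the catches, but the base front edge (rows 197–215) and the hinge at (331,245) can be seen. I'll move the camera 100 mm further over the mixer.

Emit:
apply_moves:
  motion:
    - {"travel": [-110,0,0],"dr": [0,0,0],"grip": 50}
    - {"travel": [-110,0,0],"dr": [0,0,0],"grip": 50}
    - {"travel": [-110,0,0],"dr": [0,0,0],"grip": 50}
    - {"travel": [-110,0,0],"dr": [0,0,0],"grip": 50}
    - {"travel": [-110,0,0],"dr": [0,0,0],"grip": 50}

```text
clock: 2.15
position: [0.668, 0.0123, 0.4583]
tcp_rot: [-0.0, 0.059, 0.998, 0.0]
wrist_force: [-0.6, -0.5, 0.3]
gripper_width: 0.585
grip_force: 0.0
```

```bash
python3 - <<'E'
from h import *
import pickle
im,p=snap('wrist','w1'); pickle.dump(p,open('w1.pkl','wb'))
s=sensors.get_state();print(s['clock'],s['position'],s['tcp_rot'])
cv2.imwrite('pics/w1c.png',cv2.resize(im[60:260,60:440,::-1],None,fx=2.1,fy=2.1,interpolation=cv2.INTER_CUBIC))
E
```

```text
2.2 [0.66764799 0.01222907 0.45879118] [ 2.45734997e-04  5.93363242e-02  9.98238018e-01 -1.42751304e-05]
```

View pics/w1c.png

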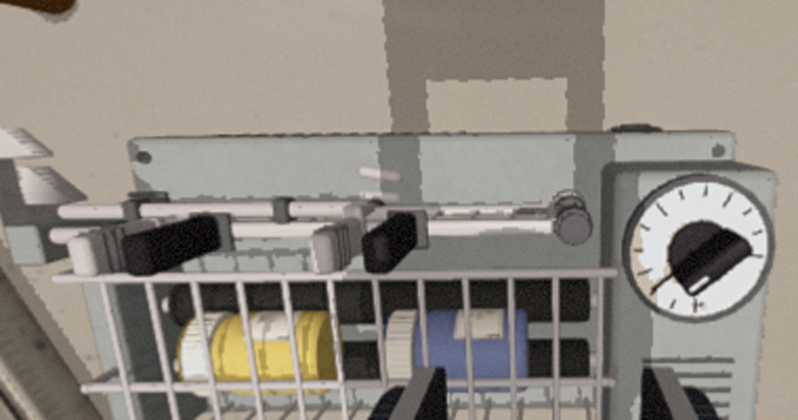

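The crop shows the deck's front corners at about (130,140) and (733,132), the dial centre at about (698,248), and the hinge post top at (573,225). Main catch post top is at about (390,240) with its lever at (330,247). Safety post top is at about (170,243) with its lever at (90,252). The knob pointer aims down and left. I'll turn these into positions.

```bash
python3 - <<'E'
from h import *
import pickle
p=pickle.load(open('w1.pkl','rb')); im=cv2.imread('pics/w1.png')
q=lambda x,y:(60+(x+.5)/2.1-.5,60+(y+.5)/2.1-.5)
A=onz(p,*q(130,140),.05);B=onz(p,*q(733,132),.05)
d=(B-A)[:2];print('deck front',A,B,np.linalg.norm(d)); yaw=np.arctan2(d[1],d[0])-np.pi/2;print('yaw',yaw)
g=cv2.cvtColor(im,cv2.COLOR_BGR2HSV)
m=np.zeros(im.shape[:2],np.uint8); m[135:220,350:435]=((g[...,2]>165)&(g[...,1]<40))[135:220,350:435]
cs,_=cv2.findContours(m,cv2.RETR_EXTERNAL,cv2.CHAIN_APPROX_NONE);c=cv2.convexHull(max(cs,key=cv2.contourArea))
P=np.array([onz(p,u,v,.132)[:2] for u,v in c[:,0]]);S=np.c_[2*P,np.ones(len(P))];s=np.linalg.lstsq(S,(P**2).sum(1),rcond=None)[0]
k=s[:2];print('dial',k,np.sqrt(s[2]+k@k))
ex=np.array([np.cos(yaw),np.sin(yaw)]);ey=np.array([-ex[1],ex[0]])
O=(A+B)[:2]/2+.095*ex;print('O from deck',O,'dial in mixer',(k-O)@ex,(k-O)@ey)
for n,x,y,z in [('mainpost hi near lever',365,268,.186),('mainpost far',395,212,.186),('mainlever',327,268,.186),('safetypost',125,270,.186),('hinge top',573,225,.17),('hinge top',573,225,.13)]:
    X=onz(p,*q(x,y),z)[:2]-O;print(n,X@ex,X@ey)
# bar
w=np.zeros_like(m);w[135:220,350:435]=255
b=((g[...,2]<70)&(w>0)).astype(np.uint8)
u,v=np.array(proj(p,[*k,.132]));
crop=cv2.resize(im[140:215,350:435],None,fx=8,fy=8,interpolation=cv2.INTER_CUBIC)
cv2.imwrite('pics/knob.png',crop);print('knob axis 132/168 in crop',[(8*(np.array(proj(p,[*k,z]))-[350,140])).round() for z in (.132,.14,.168)])
E
```

```text
deck front [ 0.58310511 -0.23431348  0.05      ] [0.62209331 0.13423085 0.05      ] 0.37060086351095595
yaw -0.10539769542707345
dial [0.67361733 0.09007507] 0.034626313384556844
O from deck [ 0.69707204 -0.06003557] dial in mixer -0.03911659175086153 0.1468101489486326
mainpost hi near lever -0.045972015790728724 -0.0066850794810221
mainpost far -0.06931050433165115 0.007814591712065014
mainlever -0.04618792228196356 -0.0225535095530612
safetypost -0.04646341581940334 -0.10671045557785579
hinge top -0.060115200464551606 0.08115181112204024
hinge top -0.05296150817345488 0.08310664472193345
knob axis 132/168 in crop [array([339., 314.]), array([354., 327.]), array([416., 380.])]
```

View pics/knob.png

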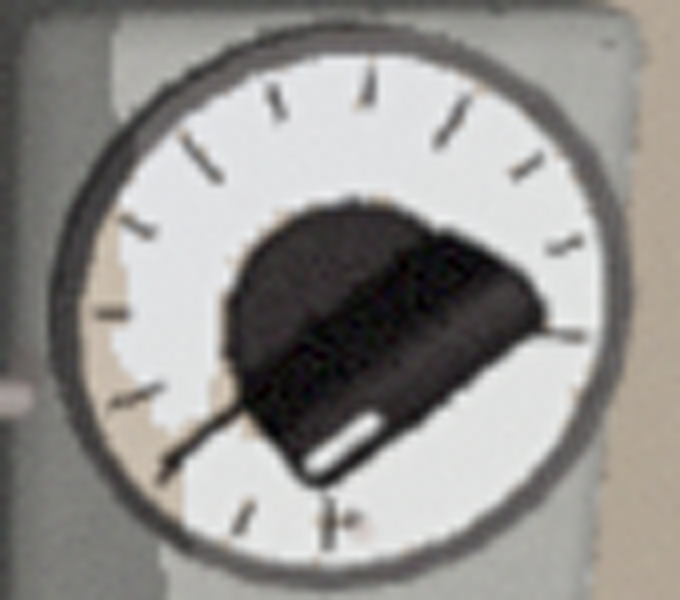

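The knob crop shows the dial ring centred at about (341,307). The pointer tip is at (165,470), and the bar's top lower edge runs from (330,480) to (545,330).

```bash
cat >> h.py <<'E'
YAW=-.1054
def ang(a): return (a+np.pi/2)%np.pi-np.pi/2
def rel(T,psi):
    "move in tool frame to reach TCP T with tool y at world angle psi, pointing down"
    s=sensors.get_state();w=s['tcp_rot'];M=R.from_quat([w[1],w[2],w[3],w[0]])
    y=np.array([np.cos(psi),np.sin(psi),0]);z=np.array([0,0,-1.]);G=R.from_matrix(np.c_[np.cross(y,z),y,z])
    print('clock',round(s['clock'],2),'travel',(M.inv().apply(np.array(T)-s['position'])*1000).round(1),'dr',(M.inv()*G).as_rotvec().round(3))
E
python3 - <<'E'
from h import *
import pickle
p=pickle.load(open('w1.pkl','rb'))
c=lambda x,y,z:onz(p,350+(x+.5)/8-.5,140+(y+.5)/8-.5,z)[:2]
k=c(341,307,.132);print('knob',k)
a=lambda d:np.arctan2(d[1],d[0])
print('q pointer',YAW-a(c(165,470,.132)-k),'q bar', YAW-a(c(330,480,.168)-c(545,330,.168)),'upper bar edge',YAW-a(c(250,400,.168)-c(430,232,.168)))
ex=np.array([np.cos(YAW),np.sin(YAW)]);ey=np.array([-ex[1],ex[0]])
O=np.array([.69707,-.06004])-.005*ex; H=O-.05*ex+.085*ey
print('O',O,'H',H,'knob mixer',(k-O)@ex,(k-O)@ey,'bar end',k)
for e in [(330,480),(545,330),(250,400),(430,232)]:
    print((c(*e,.168)-k)@ex,(c(*e,.168)-k)@ey)
print('main',H-.0915*ey,'safety',H-.1915*ey)
psi=YAW+np.pi/2-.83
rel([*k,.160+.155+.06],psi)
E
```

```text
knob [0.672194   0.08997738]
q pointer 0.791108842422344 q bar 0.9289686643492796 upper bar edge 0.7862967049004121
O [ 0.69209775 -0.05951398] H [0.65131764 0.03027457] knob mixer -0.035520525949953786 0.14656778766120043 bar end [0.672194   0.08997738]
0.013141829994803428 -0.009584522289331905
-0.004905516517579931 0.014562686482873692
0.003109516335022137 -0.019623234518084457
-0.016744368928139915 0.0002663619224714584
main [ 0.64169139 -0.06071766] safety [ 0.63117089 -0.16016271]
clock 2.2 travel [ 4.7 77.7 83.8] dr [0.    0.    0.817]
```

Reach and sizes agree: the two posts come out 100 mm apart, and the hinge is within 2 mm of its given place. Next I'll go above the knob, descend and pinch it.

Emit:
apply_moves:
  motion:
    - {"travel": [5,77,20],"dr": [0,0,0.82],"grip": 35}
    - {"travel": [5,77,50],"dr": [0,0,0.82],"grip": 35}
    - {"travel": [5,77,84],"dr": [0,0,0.82],"grip": 35}
    - {"travel": [5,77,84],"dr": [0,0,0.82],"grip": 35}
    - {"travel": [5,77,84],"dr": [0,0,0.82],"grip": 35}
    - {"travel": [5,77,84],"dr": [0,0,0.82],"grip": 35}
    - {"travel": [5,77,84],"dr": [0,0,0.82],"grip": 35}
    - {"travel": [5,77,84],"dr": [0,0,0.82],"grip": 35}

```text
clock: 3.0
position: [0.6722, 0.0886, 0.375]
tcp_rot: [0.0, 0.451, 0.892, 0.0]
wrist_force: [0.7, -0.2, 0.2]
gripper_width: 0.411
grip_force: 0.0
```

```bash
python3 - <<'E'
from h import *
im,p=snap('wrist','w2');cv2.imwrite('pics/w2c.png',cv2.resize(im[150:400,180:470,::-1],None,fx=2,fy=2))
rel([.672,.090,.315],YAW+np.pi/2-.83)
print(sensors.get_state()['wrist_force'])
E
```

```text
clock 3.05 travel [ 1.4  0.5 59.8] dr [ 0.001  0.001 -0.002]
[ 0.69273247 -0.14218647 -0.40542432]
```

View pics/w2c.png

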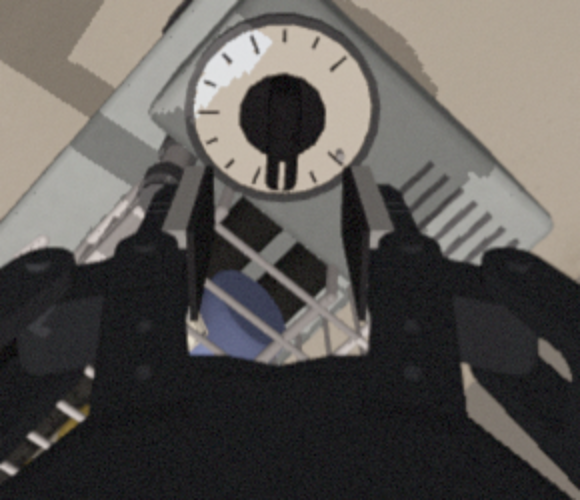

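The bar lies parallel to the finger pads and centred between them (bar at column 282, fingers' middle at about 278), so I can descend.

Emit:
apply_moves:
  motion:
    - {"travel": [1,0,30],"dr": [0,0,0],"grip": 35}
    - {"travel": [1,0,60],"dr": [0,0,0],"grip": 35}
    - {"travel": [1,0,60],"dr": [0,0,0],"grip": 35}
    - {"travel": [1,0,60],"dr": [0,0,0],"grip": 5}
    - {"travel": [1,0,60],"dr": [0,0,0],"grip": 5}
    - {"travel": [1,0,60],"dr": [0,0,0],"grip": 5}
    - {"travel": [1,0,60],"dr": [0,0,0],"grip": 5}

```text
clock: 3.75
position: [0.6726, 0.0898, 0.3147]
tcp_rot: [0.001, 0.452, 0.892, 0.001]
wrist_force: [6.9, 7.5, -1.9]
gripper_width: 0.118
grip_force: 60.6
```

Emit:
apply_moves:
  motion:
    - {"travel": [0,1,0],"dr": [0,0,-0.12],"grip": 5}
    - {"travel": [0,1,0],"dr": [0,0,-0.24],"grip": 5}
    - {"travel": [0,1,0],"dr": [0,0,-0.36],"grip": 5}
    - {"travel": [0,1,0],"dr": [0,0,-0.48],"grip": 5}
    - {"travel": [0,1,0],"dr": [0,0,-0.6],"grip": 5}
    - {"travel": [0,1,0],"dr": [0,0,-0.7],"grip": 5}
    - {"travel": [0,1,0],"dr": [0,0,-0.78],"grip": 5}
    - {"travel": [0,1,0],"dr": [0,0,-0.78],"grip": 5}
    - {"travel": [0,1,0],"dr": [0,0,-0.78],"grip": 5}

```text
clock: 4.65
position: [0.6733, 0.0904, 0.3147]
tcp_rot: [0.001, 0.079, 0.997, 0.001]
wrist_force: [5.9, 6.6, -0.7]
gripper_width: 0.116
grip_force: 60.9
```

```bash
python3 -c "
from h import *
rel([.673,.09,.315],YAW+np.pi/2);s=sensors.get_state();print(s['torque'],s['wrist_force'],s['gripper_width'])"
```

```text
clock 4.65 travel [ 0.3 -0.4 -0.3] dr [ 0.001  0.001 -0.053]
[ 0.84218208 -0.70111688  0.06079494] [ 5.92760104  6.63267884 -0.65428166] 0.11590883971838356
```

Emit:
apply_moves:
  motion:
    - {"travel": [0,0,0],"dr": [0,0,-0.04],"grip": 5}
    - {"travel": [0,0,0],"dr": [0,0,-0.07],"grip": 5}
    - {"travel": [0,0,0],"dr": [0,0,-0.1],"grip": 5}
    - {"travel": [0,0,0],"dr": [0,0,-0.1],"grip": 5}
    - {"travel": [0,0,0],"dr": [0,0,-0.1],"grip": 5}

```text
clock: 5.15
position: [0.6733, 0.0904, 0.3148]
tcp_rot: [0.001, 0.03, 1.0, 0.001]
wrist_force: [4.4, 8.3, 0.1]
gripper_width: 0.118
grip_force: 72.6
```

```bash
python3 -c "
from h import *
rel([.673,.09,.315],YAW+np.pi/2);s=sensors.get_state();print(s['torque'],s['wrist_force'],s['gripper_width'])"
```

```text
clock 5.15 travel [ 0.3 -0.4 -0.2] dr [0.002 0.002 0.046]
[ 1.19147895 -0.89745269 -1.37402919] [4.44765283 8.28040829 0.09861072] 0.11839936980297477
```

The moment jumped to -1.4 N m, so the knob is at the stop. I'll let go and rise.

Emit:
apply_moves:
  motion:
    - {"travel": [0,0,0],"dr": [0,0,-0.03],"grip": 35}
    - {"travel": [0,0,0],"dr": [0,0,-0.03],"grip": 35}
    - {"travel": [0,0,0],"dr": [0,0,-0.03],"grip": 40}
    - {"travel": [0,0,-50],"dr": [0,0,-0.03],"grip": 60}
    - {"travel": [0,0,-75],"dr": [0,0,-0.03],"grip": 60}
    - {"travel": [0,0,-75],"dr": [0,0,-0.03],"grip": 60}

```text
clock: 5.75
position: [0.6732, 0.0897, 0.3939]
tcp_rot: [0.003, 0.015, 1.0, -0.0]
wrist_force: [0.4, -0.3, 0.4]
gripper_width: 0.704
grip_force: 0.0
```

```bash
python3 - <<'E'
from h import *
im,p=snap('wrist','w3')
rel([.6417,-.0607,.325+.065],YAW+np.pi/2)
g=im[130:270,180:470,::-1]; cv2.imwrite('pics/w3c.png',cv2.resize(g,None,fx=2.7,fy=2.7,interpolation=cv2.INTER_CUBIC))
E
```

```text
clock 5.8 travel [  26.9 -151.2    1.2] dr [0.    0.003 0.075]
```

View pics/w3c.png

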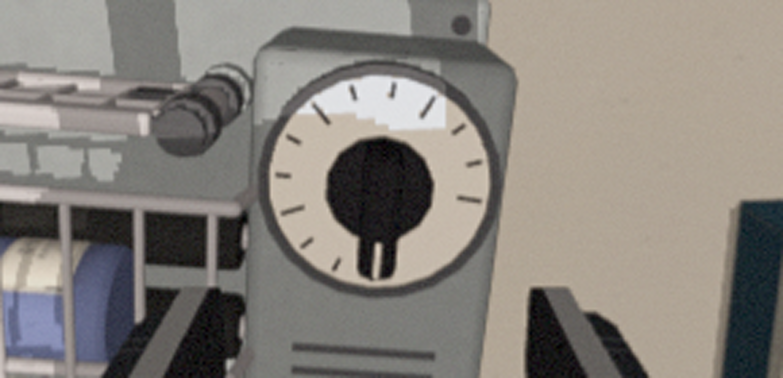

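The white mark now points straight to the rear with the fingers clear, so the knob is at zero. Next is the main catch.

Emit:
apply_moves:
  motion:
    - {"travel": [27,-151,1],"dr": [0,0,0.075],"grip": 60}
    - {"travel": [27,-151,1],"dr": [0,0,0.075],"grip": 60}
    - {"travel": [27,-151,1],"dr": [0,0,0.075],"grip": 60}
    - {"travel": [27,-151,1],"dr": [0,0,0.075],"grip": 60}
    - {"travel": [27,-151,1],"dr": [0,0,0.075],"grip": 60}
    - {"travel": [27,-151,20],"dr": [0,0,0.075],"grip": 60}
    - {"travel": [27,-151,40],"dr": [0,0,0.075],"grip": 60}
    - {"travel": [27,-151,66],"dr": [0,0,0.075],"grip": 60}
    - {"travel": [27,-151,66],"dr": [0,0,0.075],"grip": 60}

```text
clock: 6.7
position: [0.6413, -0.0589, 0.3192]
tcp_rot: [-0.003, 0.052, 0.999, 0.001]
wrist_force: [-0.9, 0.9, 0.2]
gripper_width: 0.7
grip_force: 0.0
```

```bash
python3 - <<'E'
from h import *
im,p=snap('wrist','w4');cv2.imwrite('pics/w4c.png',cv2.resize(im[130:300,150:490,::-1],None,fx=2.3,fy=2.3,interpolation=cv2.INTER_CUBIC))
rel([.6417,-.0607,.325],YAW+np.pi/2);print(sensors.get_state()['wrist_force'])
E
```

```text
clock 6.75 travel [-0.2 -1.6 -3.4] dr [ 0.    -0.003  0.002]
[0.83410579 0.63552319 1.14540787]
```

View pics/w4c.png

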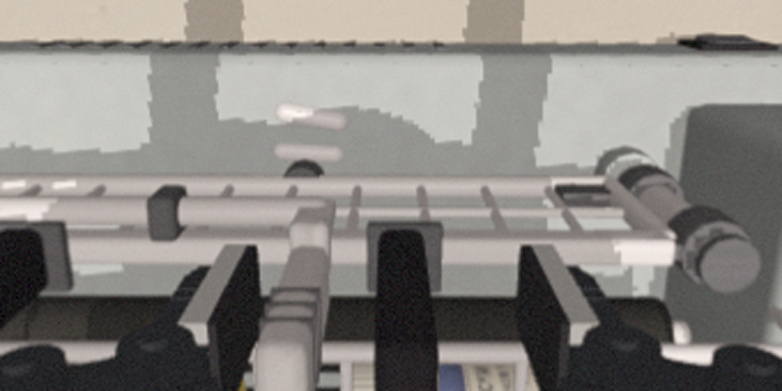

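The fingers straddle the lever (columns 260–330) and the post (375–435), with the smaller gap on the lever side as expected. I'll squeeze.

Emit:
apply_moves:
  motion:
    - {"travel": [0,-1.5,-2],"dr": [0,0,0],"grip": 60}
    - {"travel": [0,-1.5,-2],"dr": [0,0,0],"grip": 15}
    - {"travel": [0,-1.5,-2],"dr": [0,0,0],"grip": 15}
    - {"travel": [0,-1.5,-2],"dr": [0,0,0],"grip": 15}
    - {"travel": [0,-1.5,-2],"dr": [0,0,0],"grip": 15}
    - {"travel": [0,-1.5,-2],"dr": [0,0,0],"grip": 15}
    - {"travel": [0,-1.5,-2],"dr": [0,0,0],"grip": 15}

```text
clock: 7.45
position: [0.6418, -0.0607, 0.327]
tcp_rot: [0.001, 0.052, 0.999, 0.001]
wrist_force: [0.1, 12.5, 10.7]
gripper_width: 0.246
grip_force: 62.3
```

```bash
cat >> h.py <<'E'
H=np.array([.6513,.0303])
def arc(g0,g1,s_psi=None):
    "tool-frame motion turning the held grip about the hinge from the present pose by angle dg (clockwise)"
    s=sensors.get_state();w=s['tcp_rot'];M=R.from_quat([w[1],w[2],w[3],w[0]]);r=s['position'][:2]-H
    print('clock',round(s['clock'],2),'f',s['wrist_force'].round(1),'tq',s['torque'].round(2),'w',round(85.4*s['gripper_width'],1),'gate~',round(YAW-(np.arctan2(r[1],r[0])+np.pi/2),3),'r',np.hypot(*r))
    for a in np.arange(g0,g1+1e-6,.1 if g1-g0>.3 else .03):
        n=R.from_euler('z',-a).as_matrix()[:2,:2]@r-r
        print(round(a,2),(M.inv().apply([*n,0])*1000).round(1))
E
python3 -c "
from h import *
arc(0,.15)"
```

```text
clock 7.45 f [ 0.1 12.5 10.7] tq [ 0.79  0.09 -0.07] w 21.0 gate~ -0.001 r 0.09153224897974249
0.0 [0. 0. 0.]
0.03 [ 2.7  0.  -0. ]
0.06 [ 5.5  0.2 -0. ]
0.09 [ 8.2  0.4 -0. ]
0.12 [11.   0.7 -0. ]
0.15 [13.7  1.  -0. ]
```

Emit:
apply_moves:
  motion:
    - {"travel": [2.7,0,0],"dr": [0,0,0.03],"grip": 15}
    - {"travel": [5.5,0.2,0],"dr": [0,0,0.06],"grip": 15}
    - {"travel": [8.2,0.4,0],"dr": [0,0,0.09],"grip": 15}
    - {"travel": [10.4,0.6,0],"dr": [0,0,0.115],"grip": 15}
    - {"travel": [10.4,0.6,0],"dr": [0,0,0.115],"grip": 15}
    - {"travel": [10.4,0.6,0],"dr": [0,0,0.115],"grip": 15}

```text
clock: 8.05
position: [0.6317, -0.0589, 0.327]
tcp_rot: [0.002, 0.109, 0.994, 0.001]
wrist_force: [5.2, 14.4, 9.7]
gripper_width: 0.239
grip_force: 63.0
```

```bash
python3 -c "
from h import *
arc(0,.06)"
```

```text
clock 8.05 f [ 5.2 14.4  9.7] tq [ 0.99 -0.34  0.12] w 20.4 gate~ 0.111 r 0.09134648247682096
0.0 [0. 0. 0.]
0.03 [ 2.7  0.  -0. ]
0.06 [ 5.5  0.2 -0. ]
```

Emit:
apply_moves:
  motion:
    - {"travel": [0.8,0,0],"dr": [0,0,0.008],"grip": 15}
    - {"travel": [0.8,0,0],"dr": [0,0,0.008],"grip": 15}

```text
clock: 8.25
position: [0.6309, -0.0587, 0.327]
tcp_rot: [0.002, 0.113, 0.994, 0.001]
wrist_force: [6.1, 14.6, 9.6]
gripper_width: 0.243
grip_force: 63.0
```

```bash
python3 -c "
from h import *
arc(0,.0)"
```

```text
clock 8.25 f [ 6.1 14.6  9.6] tq [ 1.01 -0.41  0.01] w 20.7 gate~ 0.12 r 0.09131006444662032
0.0 [0. 0. 0.]
```

Emit:
apply_moves:
  motion:
    - {"travel": [0,0,0],"dr": [0,0,0],"grip": 30}
    - {"travel": [0,0,0],"dr": [0,0,0],"grip": 45}
    - {"travel": [0,0,0],"dr": [0,0,0],"grip": 60}
    - {"travel": [0,0,0],"dr": [0,0,0],"grip": 60}
    - {"travel": [0,0,-30],"dr": [0,0,0],"grip": 60}
    - {"travel": [0,0,-60],"dr": [0,0,0],"grip": 60}
    - {"travel": [0,0,-60],"dr": [0,0,0],"grip": 60}

```text
clock: 8.95
position: [0.6307, -0.06, 0.3895]
tcp_rot: [0.003, 0.114, 0.994, -0.0]
wrist_force: [0.5, -0.1, 0.6]
gripper_width: 0.706
grip_force: 0.0
```

```bash
python3 - <<'E'
from h import *
im,p=snap('wrist','w5');cv2.imwrite('pics/w5c.png',cv2.resize(im[100:330,60:440,::-1],None,fx=2.1,fy=2.1,interpolation=cv2.INTER_CUBIC))
import pickle;pickle.dump(p,open('w5.pkl','wb'))
a=YAW-.11; d=np.array([np.sin(a),-np.cos(a)]);T=H+.1915*d
rel([*T,.325+.06],a+np.pi/2);print(T)
# predicted post-top corners (lever-side, rear: x=+9) for main & safety at gates 0,.06,.11
q=lambda uv:((np.array(uv)-[60,100])*2.1).round()
for g in (0,.06,.11,.13):
    b=YAW-g;e=np.array([np.cos(b),np.sin(b)]);dd=np.array([e[1],-e[0]])
    print(g,[q(proj(p,[*(H+r*dd+.009*e),.186])) for r in (92,192)] and [q(proj(p,[*(H+r*dd+.009*e),.186])) for r in (.092,.192)])
E
```

```text
clock 9.0 travel [ -2.2 -98.9   2.2] dr [ 0.     0.003 -0.012]
[ 0.61036913 -0.15677462]
0 [array([553., 318.]), array([248., 352.])]
0.06 [array([550., 302.]), array([238., 320.])]
0.11 [array([548., 289.]), array([231., 293.])]
0.13 [array([548., 284.]), array([229., 282.])]
```

View pics/w5c.png

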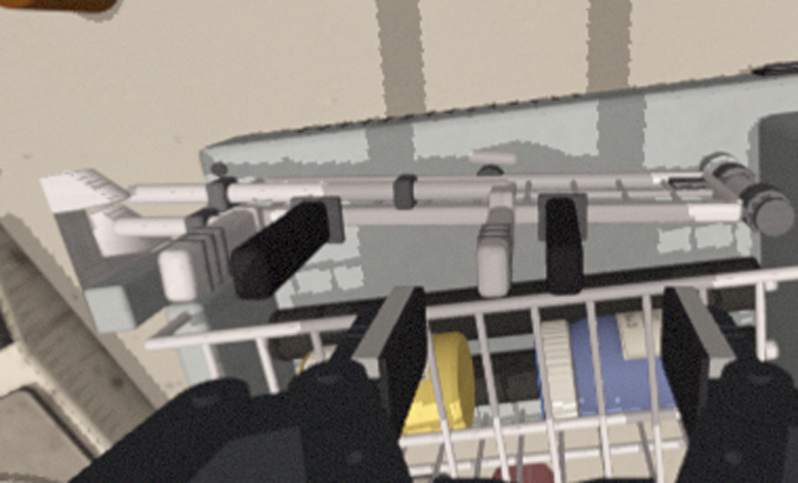

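The gate stands ajar. The main post corner at about (548,291) and the safety post corner at about (235,295) match the predictions for 0.107 rad, and both levers are out. I'll move to the safety catch and squeeze.

Emit:
apply_moves:
  motion:
    - {"travel": [-2,-99,0],"dr": [0,0,-0.01],"grip": 60}
    - {"travel": [-2,-99,0],"dr": [0,0,-0.01],"grip": 60}
    - {"travel": [-2,-99,0],"dr": [0,0,-0.01],"grip": 60}
    - {"travel": [-2,-99,0],"dr": [0,0,-0.01],"grip": 60}
    - {"travel": [-2,-99,25],"dr": [0,0,-0.01],"grip": 60}
    - {"travel": [-2,-99,45],"dr": [0,0,-0.01],"grip": 60}
    - {"travel": [-2,-99,60],"dr": [0,0,-0.01],"grip": 60}
    - {"travel": [-2,-99,60],"dr": [0,0,-0.01],"grip": 60}

```text
clock: 9.8
position: [0.61, -0.156, 0.3228]
tcp_rot: [-0.002, 0.108, 0.994, 0.0]
wrist_force: [-0.6, 0.5, -0.0]
gripper_width: 0.705
grip_force: 0.0
```

```bash
python3 - <<'E'
from h import *
a=YAW-.11; d=np.array([np.sin(a),-np.cos(a)]);T=H+.1915*d
rel([*T,.326],a+np.pi/2);arc(0,0)
E
```

```text
clock 9.8 travel [-0.6 -0.7 -3.2] dr [ 0.001 -0.004 -0.001]
clock 9.8 f [-0.6  0.5 -0. ] tq [-0.03 -0.03 -0.05] w 60.2 gate~ 0.113 r 0.19080291130601157
0.0 [0. 0. 0.]
```

Emit:
apply_moves:
  motion:
    - {"travel": [0,-1,0],"dr": [0,0,0],"grip": 15}
    - {"travel": [0,-1,0],"dr": [0,0,0],"grip": 15}
    - {"travel": [0,-1,0],"dr": [0,0,0],"grip": 15}
    - {"travel": [0,-1,0],"dr": [0,0,0],"grip": 15}
    - {"travel": [0,-1,0],"dr": [0,0,0],"grip": 15}
    - {"travel": [0,-1,0],"dr": [0,0,0],"grip": 15}
    - {"travel": [0,-1,0],"dr": [0,0,0],"grip": 15}

```text
clock: 10.5
position: [0.6103, -0.1567, 0.3271]
tcp_rot: [0.002, 0.108, 0.994, 0.001]
wrist_force: [2.7, 13.6, 8.1]
gripper_width: 0.247
grip_force: 61.2
```

```bash
python3 - <<'E'
from h import *
arc(0,1.1)
E
```

```text
clock 10.5 f [ 2.7 13.6  8.1] tq [ 1.15 -0.26  0.12] w 21.1 gate~ 0.11 r 0.19145719620747131
0.0 [0. 0. 0.]
0.1 [19.1  0.9 -0.1]
0.2 [38.   3.8 -0.1]
0.3 [56.6  8.5 -0.2]
0.4 [74.6 15.  -0.2]
0.5 [91.8 23.3 -0.2]
0.6 [108.1  33.3  -0.3]
0.7 [123.4  44.9  -0.3]
0.8 [137.4  57.9  -0.3]
0.9 [150.   72.3  -0.3]
1.0 [161.2  87.9  -0.3]
1.1 [170.7 104.4  -0.3]
```

Squeezed to about 22 mm with the gate still at 0.11. Now I'll swing it.

Emit:
apply_moves:
  motion:
    - {"travel": [9.5,0.2,0],"dr": [0,0,0.05],"grip": 15}
    - {"travel": [19.1,0.9,0],"dr": [0,0,0.1],"grip": 15}
    - {"travel": [28.5,2.2,0],"dr": [0,0,0.15],"grip": 15}
    - {"travel": [38,3.8,0],"dr": [0,0,0.2],"grip": 15}
    - {"travel": [47.3,6,0],"dr": [0,0,0.25],"grip": 15}
    - {"travel": [56.6,8.5,0],"dr": [0,0,0.3],"grip": 15}
    - {"travel": [65.6,11.6,0],"dr": [0,0,0.35],"grip": 15}
    - {"travel": [74.6,15,0],"dr": [0,0,0.4],"grip": 15}
    - {"travel": [74.6,15,0],"dr": [0,0,0.4],"grip": 15}

```text
clock: 11.4
position: [0.5406, -0.1252, 0.3271]
tcp_rot: [0.002, 0.304, 0.953, 0.002]
wrist_force: [14.4, 19.0, 2.4]
gripper_width: 0.247
grip_force: 63.1
```

```bash
python3 - <<'E'
from h import *
arc(0,.7)
E
```

```text
clock 11.4 f [14.4 19.   2.4] tq [ 1.95 -1.49  0.1 ] w 21.1 gate~ 0.513 r 0.19090385612254251
0.0 [0. 0. 0.]
0.1 [19.1  1.  -0.1]
0.2 [37.9  3.8 -0.1]
0.3 [56.4  8.6 -0.1]
0.4 [74.3 15.1 -0.2]
0.5 [91.5 23.4 -0.2]
0.6 [107.8  33.4  -0.2]
0.7 [123.   45.   -0.2]
```

Emit:
apply_moves:
  motion:
    - {"travel": [9.5,1.2,0],"dr": [0,0,0.05],"grip": 15}
    - {"travel": [19.1,2.5,0],"dr": [0,0,0.1],"grip": 15}
    - {"travel": [28.5,3.7,0],"dr": [0,0,0.15],"grip": 15}
    - {"travel": [37.9,5.3,0],"dr": [0,0,0.2],"grip": 15}
    - {"travel": [47.2,7.6,0],"dr": [0,0,0.25],"grip": 15}
    - {"travel": [56.4,10.1,0],"dr": [0,0,0.3],"grip": 15}
    - {"travel": [65.4,13.2,0],"dr": [0,0,0.35],"grip": 15}
    - {"travel": [74.3,16.6,0],"dr": [0,0,0.4],"grip": 15}
    - {"travel": [82.9,20.6,0],"dr": [0,0,0.45],"grip": 15}
    - {"travel": [91.5,24.9,0],"dr": [0,0,0.5],"grip": 15}
    - {"travel": [91.5,24.9,0],"dr": [0,0,0.5],"grip": 15}

```text
clock: 12.5
position: [0.4806, -0.0527, 0.327]
tcp_rot: [0.002, 0.531, 0.848, 0.002]
wrist_force: [14.7, 6.7, 3.1]
gripper_width: 0.249
grip_force: 62.1
```

```bash
python3 - <<'E'
from h import *
arc(0,.3)
E
```

```text
clock 12.5 f [14.7  6.7  3.1] tq [ 0.47 -1.14  0.28] w 21.3 gate~ 1.013 r 0.18977256930320724
0.0 [0. 0. 0.]
0.03 [ 5.7  0.1 -0. ]
0.06 [11.4  0.3 -0. ]
0.09 [17.1  0.8 -0. ]
0.12 [22.7  1.4 -0. ]
0.15 [28.4  2.1 -0. ]
0.18 [34.   3.1 -0.1]
0.21 [39.6  4.2 -0.1]
0.24 [45.1  5.4 -0.1]
0.27 [50.6  6.9 -0.1]
0.3 [56.1  8.5 -0.1]
```

Then on to about 1.2 rad.

Emit:
apply_moves:
  motion:
    - {"travel": [7.6,0.3,0],"dr": [0,0,0.04],"grip": 15}
    - {"travel": [15.2,0.8,0],"dr": [0,0,0.08],"grip": 15}
    - {"travel": [22.7,1.5,0],"dr": [0,0,0.12],"grip": 15}
    - {"travel": [28.4,2.3,0],"dr": [0,0,0.15],"grip": 15}
    - {"travel": [34,3.3,0],"dr": [0,0,0.18],"grip": 15}
    - {"travel": [36,3.7,0],"dr": [0,0,0.19],"grip": 15}
    - {"travel": [36,3.7,0],"dr": [0,0,0.19],"grip": 15}
    - {"travel": [36,3.7,0],"dr": [0,0,0.19],"grip": 15}
    - {"travel": [36,3.7,0],"dr": [0,0,0.19],"grip": 15}

```text
clock: 13.4
position: [0.4686, -0.0196, 0.3271]
tcp_rot: [0.002, 0.608, 0.794, 0.002]
wrist_force: [13.6, 2.7, 4.7]
gripper_width: 0.247
grip_force: 62.3
```

```bash
python3 - <<'E'
from h import *
arc(0,0)
im,p=snap('top','top1')
cv2.imwrite('pics/top1c.png',cv2.resize(im[70:290,150:440,::-1],None,fx=2.6,fy=2.6,interpolation=cv2.INTER_CUBIC))
E
```

```text
clock 13.4 f [13.6  2.7  4.7] tq [ 0.29 -0.83  0.42] w 21.1 gate~ 1.199 r 0.18942704726315315
0.0 [0. 0. 0.]
```

View pics/top1c.png

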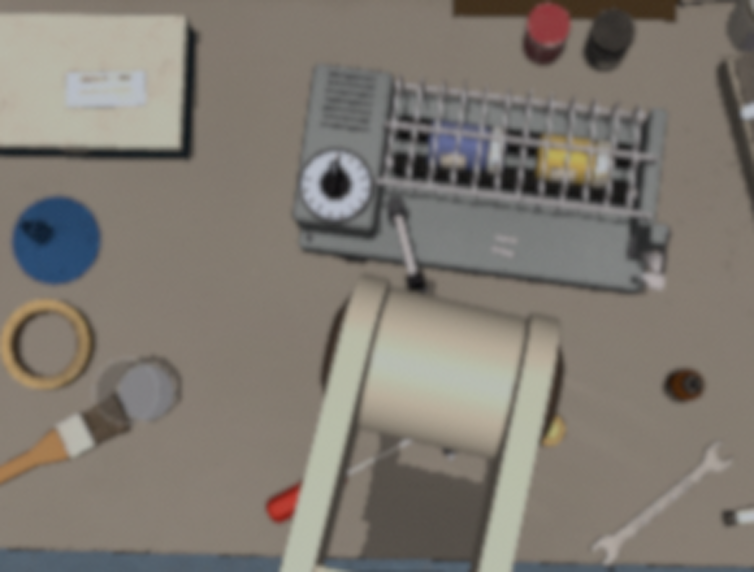

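The gate is wide open, running from (398,205) to (415,285). The knob points to the rear, the jars and bystanders are in place, and the gripper still holds the gate.

```bash
python3 -c "
from cell import ctrl
print(ctrl.hand_in())"
```

```text
the job is handed in; nothing more can be done
None
```

I handed the job in at about 13.5 s of the 61 s allowed: the knob is at its zero stop, and the gripper is holding the gate open at about 1.20 rad (69°) by the safety catch. The jars and bystanders look undisturbed in the last picture; the hand-in gave no verdict.

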